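Slide the oil bottle into its stall

ROBOT

A 6-joint arm with a two-finger parallel gripper is mounted at the origin on a cart in front of the work surface, level with it; the furniture and walls round the work are solid. World frame = base frame: x ahead of the robot, y to its left, z up, the work surface at z = 0. Lengths are in m, angles in rad, forces in N, time in s.
With the tool pointing down it reaches from about 0.35 to 0.975 m from the base axis. Payload 4.9 kg.
Tool frame: the origin (TCP) lies at the very end of the fingers, on their centre line; the grasp point (between the pads) lies 19 mm behind it; z points along the fingers, x is the direction in which the jaws open and shut, and the axes are right-handed (so a half turn about z gives the same grasp; the last joint's range is limited). The gripper opens to 85 mm and grips with 20 to 120 N. Pads are 22 mm wide; open, the fingers measure 114 mm over their backs; the gripper's body (76 mm by 85 mm) begins 54 mm behind the grasp point. The pads swing forward as they close: fully open they stand 13 mm farther back than shut.
Start: joints at [1.098, 0.053, 1.613, -0, 1.476, -0.119], TCP at [0.217, 0.586, 0.231] pointing down, gripper open.
Joint ranges: [-3.01, 3.01], [-1.01, 2.22], [0.06, 2.58], [-1.02, 4.17], [0.09, 2.62], [-3.14, 3.14]. Speed limits (rad/s): [2.57, 2.57, 3.14, 3.14, 3.14, 3.14].

INTERFACE

Orientations are given as a rotation vector (axis times angle).
In Python, from station import ctrl gives the robot as it stands.
- The arm moves only by the shell command python3 -m handwheel 'ROWS' [OPENING] [FORCE]. ROWS is a JSON object of lists of equal length, an entry for each row: "offset": the shift along the world's x, y, z in units of 40 mm (1.0 is 40 mm), a list of three; "roll": the turn about the world's z in units of 6 degrees (1.0 is 6 degrees). A call has exactly 10 rows; each row is the pose to reach, as a shift and turn from the pose commanded when the call began; what a row does not reach only later rows make up. A row lasts 1/10 s, in which the tool goes at most 50 mm and 8.59 degrees, less where a joint would pass 70% of its speed; a pose out of reach is approached as far as the arm can. A call with a gripper value outside its range is refused whole. OPENING is the finger opening in mm, from 0 to 85.4, set as the call begins (- or left out, the last holds). The fingers move at their own pace and stop on an object; FORCE is the grip in N (left out, the last holds). Time passes only in rows, so rows that repeat a pose let the fingers close, or fill a call up. It gives the time, the measured TCP pose, the force and the opening at its end, in the units of the state.
- ctrl.get_obs(): the state, without advancing time (a new reading comes with each control period).
- ctrl.get_image(name): name is "side" or "top" or "wrist"; returns a dict with "img" (400x640x3 uint8, red, green, blue), "fx", "fy", "cx", "cy" (pixels), "T" (4x4, takes a point from camera to world coordinates). Camera axes: x right, y down, z forward; pixel columns grow to the right and rows downward; lengths in m; the calibration is good to about 2 mm. A picture is of the moment at which its call begins. There is no depth.
- ctrl.finish_job(): hands the job in, once; it reports no verdict.
The state is a dict: "t": time; "q": joint angles; "dq": joint speeds; "effort": joint torques, N m; "tool_pos": TCP position; "tool_rot": TCP orientation; "contact_force": force on the tool from outside, world axes, zero at the start; "wrist_torque": the same for the moment, N m; "opening": finger opening in m.
Only numpy, scipy, OpenCV 4.12 (cv2) and the standard library are available. Lean on these libraries where they do the work, as an engineer would, in place of code of your own. Each camera call takes 0.05 s, during which the arm holds its last target.

TASK

Push the tall green oil bottle across the bench into the empty wooden stall, the one without the oil can, until it stands against the stall's back board. Push it low down so that it slides upright on its base the whole way: do not let it tip, and do not grip or lift it. Leave the oil can, the mug and the rusty tin where they stand.

Things in the scene. Friction and masses are not known exactly. Their poses are not given: they have to be found in the camera images.
- bottle: Corked green glass bottle standing upright and loose on the bench, 184 mm tall, round body 68 mm in diameter up to the shoulder about 100 mm up, narrowing to the neck above; about 0.3 to 0.55 kg. Origin: centre of its underside on the bench; z is its long axis. Pushed within about 35 mm of the bench it slides upright; pushed at half its height or higher it tips. It touches the bench over a flat foot 63 mm in diameter.
- free_stall: Empty three-sided wooden stall fixed to the bench, no floor, open on its own -x side, which faces roughly to the robot. Boards 14 mm thick and 44 mm high. Origin: on the bench surface, where the bottle's axis comes when the bottle is home. x points into the stall, y to its left, z up. The inner face of the back board is at x = +35 mm, the side boards' inner faces at y = +-45 mm (90 mm apart), their front ends (the mouth) at x = -23 mm; outside width 118 mm.
- taken_stall: Second stall of exactly the same shape, with the same frame, fixed to the bench; the oil can stands in it. Either stall may be the left one.
- oiler: Thumb oil can of grey metal with a thin bent spout, base 76 mm in diameter, 166 mm tall, loose, standing in the other stall. Origin: centre of its underside.
- mug: Dark tin mug with an ear, 80 mm tall, about 79 by 110 mm, loose on the left of the bench; to be left alone. Origin: on its underside.
- tin: Open rusty tin, 75 mm in diameter and 60 mm tall, loose on the right of the bench; to be left alone. Origin: centre of its underside.
There are look-alikes about, which are no part of the job. What is shaped like the bottle but blue is not meant. What is shaped like the free_stall but purple is not meant.

How it is judged:
At the end, for the whole second after the job is handed in: The bottle stands upright and at rest on the bench between the side boards of the empty stall, at most 10 mm short of touching the back board; the oil can, the mug and the rusty tin are within 20 mm of where they stood (x of bottle in the frame of free_stall between -0.01 and 0.006 m and y of bottle in the frame of free_stall between -0.015 and 0.015 m and angle between bottle's own z axis and vertical below 0.06 rad and height (world z) of bottle below 0.005 m and linear speed of bottle below 0.01 m/s and distance of each of oiler, mug, tin from where it was at the start of the episode below 0.02 m).
It fails at once if the bottle tips by more than about 14 degrees (angle between bottle's own z axis and vertical above 0.25 rad).
It fails at once if the bottle is lifted off the bench (height (world z) of bottle above 0.015 m).
It fails at once if the bottle is gripped between the fingers (contact force between bottle and the fingers above 1 N and horizontal distance between the grasp point and bottle below 0.012 m).
It fails at once if the oil can is pushed away or knocked over (distance of oiler from where it was at the start of the episode above 0.02 m or angle between oiler's own z axis and vertical above 0.3 rad).
It fails at once if the mug or the rusty tin is pushed away (distance of any of mug, tin from where it was at the start of the episode above 0.02 m).
It also fails if it takes over 58 s, if anything falls off the work surface, if the arm or the gripper's body presses on something with over 40 N, if the wrist force passes 120 N, or if a joint passes its speed limit or range.

## Working session

There is one attempt and no reset: what is moved stays moved. The work goes in short steps, Python scripts to look and compute and a shell command to move; the robot and the scene stay as the last step left them, time stands still between calls to the robot, and variables do not carry over. Pictures are saved under pics/ and viewed, and the job is handed in when it is done.

```bash
mkdir -p pics; cat > h.py <<'E'
import numpy as np, cv2
from station import ctrl
def shot(name,fn):
    d=ctrl.get_image(name); cv2.imwrite(fn,cv2.cvtColor(d['img'],cv2.COLOR_RGB2BGR)); return d
def ray(d,u,v,z):
    T=np.array(d['T']); r=T[:3,:3]@np.array([(u-d['cx'])/d['fx'],(v-d['cy'])/d['fy'],1]); o=T[:3,3]
    return o+r*(z-o[2])/r[2]
def proj(d,p):
    T=np.array(d['T']); c=T[:3,:3].T@(np.array(p)-T[:3,3]); return np.array([d['fx']*c[0]/c[2]+d['cx'],d['fy']*c[1]/c[2]+d['cy']])
E
python3 - <<'E'
from h import *
import pickle
D={n:shot(n,f'pics/{n}0.png') for n in ('top','side','wrist')}
pickle.dump(D,open('D0.pkl','wb'))
for n in D: print(n,D[n]['fx'],D[n]['cx'],D[n]['cy'],np.round(D[n]['T'],3).tolist())
o=ctrl.get_obs();print(o)
E
```

```text
top 434.29717566440405 317.90550062625704 199.2799967270676 [[0.011, -0.985, 0.171, 0.297], [-1.0, -0.009, 0.013, -0.072], [-0.011, -0.172, -0.985, 1.341], [0.0, 0.0, 0.0, 1.0]]
side 368.11989898206633 321.6001579795428 196.94016803847603 [[1.0, 0.028, -0.009, 0.498], [0.022, -0.512, 0.859, -1.021], [0.019, -0.859, -0.512, 0.613], [0.0, 0.0, 0.0, 1.0]]
wrist 296.46071187046476 323.16704238542394 204.5788098602984 [[0.347, 0.906, 0.241, 0.155], [0.938, -0.335, -0.092, 0.608], [-0.002, 0.258, -0.966, 0.372], [0.0, 0.0, 0.0, 1.0]]
{'t': 0.15, 'q': array([ 1.09799615e+00,  5.32504863e-02,  1.61402361e+00,  1.24229154e-05,
        1.47598029e+00, -1.19037754e-01]), 'dq': array([-0.00037332, -0.00306449, -0.00474273,  0.00094141,  0.00135853,
       -0.00040481]), 'effort': array([ 3.70589069e-04, -3.94243741e+01, -3.70720017e+01, -1.28971992e-04,
        4.62088166e-03,  1.53892643e-05]), 'tool_pos': array([0.21630776, 0.58584239, 0.23029047]), 'tool_rot': array([ 2.57703470e+00,  1.79545298e+00, -2.31229594e-03]), 'contact_force': array([ 0.3488313 , -0.99559326,  0.2161506 ]), 'wrist_torque': array([ 0.03518575,  0.05991414, -0.00421865]), 'opening': 0.08553800291856979}
```

View pics/top0.png

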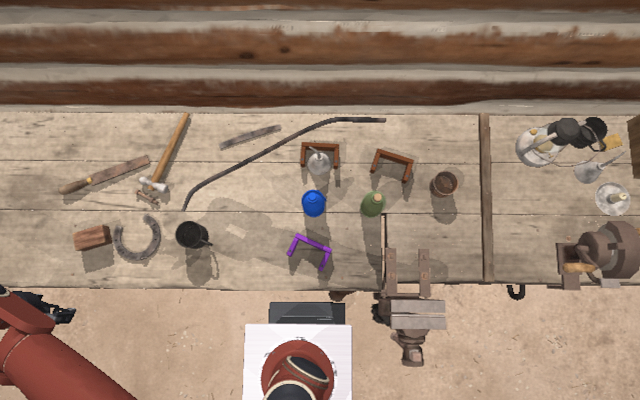

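View pics/side0.png

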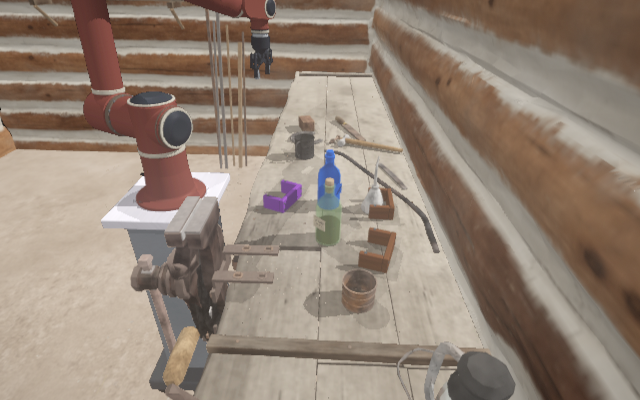

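```bash
python3 - <<'E'
import cv2,numpy as np
a=cv2.imread('pics/top0.png')[125:305,280:470]; b=cv2.imread('pics/side0.png')[150:320,210:410]
a=cv2.resize(a,None,fx=3.1,fy=3.1,interpolation=cv2.INTER_CUBIC);b=cv2.resize(b,None,fx=3.5,fy=3.5,interpolation=cv2.INTER_CUBIC)
cv2.imwrite('pics/crop_t.png',a);cv2.imwrite('pics/crop_s.png',b)
E
```

```text
(no output)
```

View pics/crop_t.png

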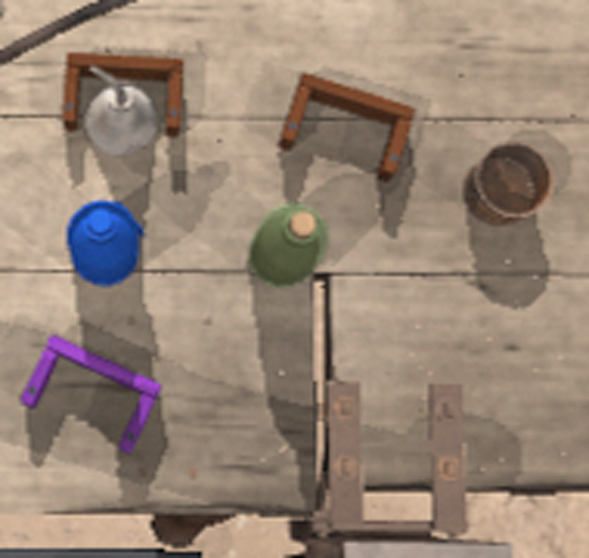

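View pics/crop_s.png

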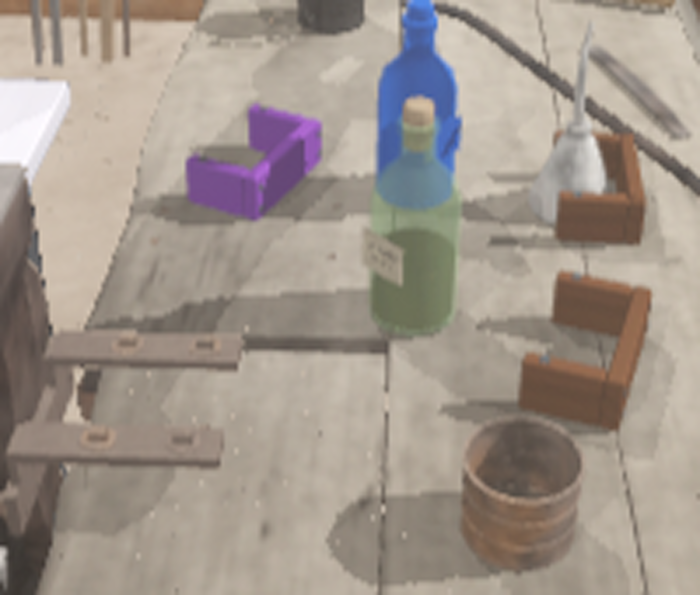

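```bash
python3 - <<'E'
import cv2,numpy as np
a=cv2.imread('pics/top0.png')[140:220,350:430]; b=cv2.imread('pics/side0.png')[220:280,345:405]
a=cv2.resize(a,None,fx=7,fy=7,interpolation=cv2.INTER_CUBIC);b=cv2.resize(b,None,fx=9,fy=9,interpolation=cv2.INTER_CUBIC)
cv2.imwrite('pics/crop_t2.png',a);cv2.imwrite('pics/crop_s2.png',b)
E
```

```text
(no output)
```

View pics/crop_t2.png

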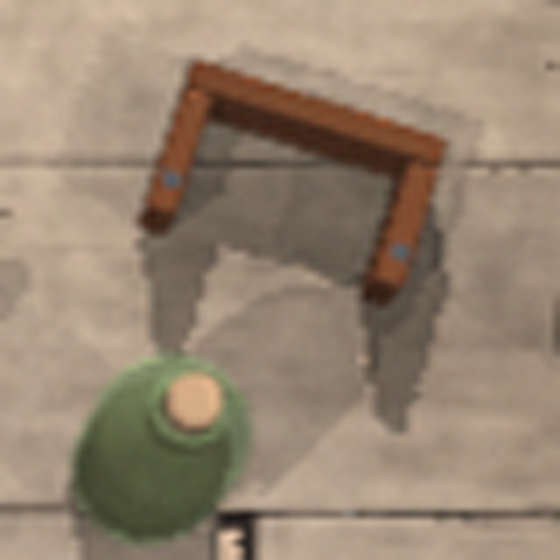

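View pics/crop_s2.png

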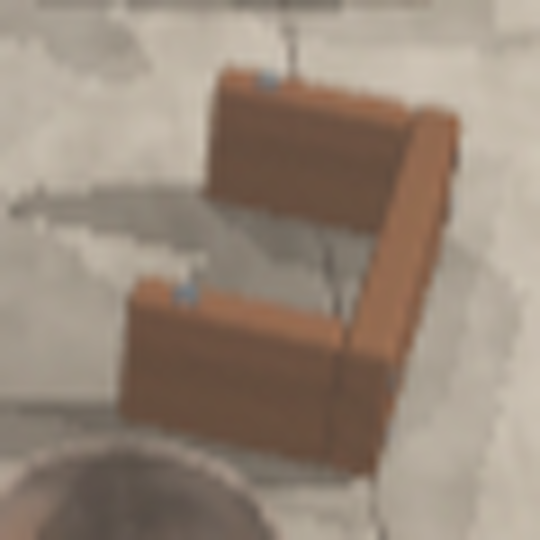

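```bash
python3 - <<'E'
from h import *
import pickle
D=pickle.load(open('D0.pkl','rb')); t=D['top'];s=D['side']
T=lambda c:ray(t,(c[0]+.5)/7-.5+350,(c[1]+.5)/7-.5+140,0.044)[:2]
S=lambda c:ray(s,(c[0]+.5)/9-.5+345,(c[1]+.5)/9-.5+220,0.044)[:2]
bl,br,lf,rf=map(T,[(193,62),(445,144),(141,208),(396,290)])
sbl,sbr,slf,srf=map(S,[(461,118),(388,360),(222,70),(132,285)])  # far=left(+y)
for n,a,b in (('bl',bl,sbl),('br',br,sbr),('lf',lf,slf),('rf',rf,srf)): print(n,a.round(4),b.round(4))
def fit(P):
    M=np.array([[.049,.059],[.049,-.059],[-.023,.059],[-.023,-.059]]);P=np.array(P)
    mc=M.mean(0);pc=P.mean(0);H=(M-mc).T@(P-pc);a=np.arctan2(H[0,1]-H[1,0],H[0,0]+H[1,1])
    R=np.array([[np.cos(a),-np.sin(a)],[np.sin(a),np.cos(a)]]);o=pc-R@mc
    print('yaw',np.degrees(a),'o',o.round(4),'res',np.linalg.norm((M@R.T+o)-P,axis=1).round(4))
fit([bl,br,lf,rf]);fit([sbl,sbr,slf,srf]);fit([(a+b)/2 for a,b in zip((bl,br,lf,rf),(sbl,sbr,slf,srf))])
print('cork top', ray(t,(195+.5)/7-.5+350,(402+.5)/7-.5+140,.184)[:2])
for n in D:
  hsv=cv2.cvtColor(D[n]['img'],cv2.COLOR_RGB2HSV)
  m=cv2.inRange(hsv,(32,50,30),(85,255,255)); k,l,st,c=cv2.connectedComponentsWithStats(m)
  for i in range(1,k):
    if st[i,4]>80: print(n,st[i],c[i])
# side: cork crop coords & base
u,v=210+418/3.5,150+333/3.5; print('side base near edge',ray(s,210+412/3.5-.4,150+335/3.5-.4,0)[:2], 'cork',ray(s,210+419/3.5-.4,150+106/3.5-.4,.184)[:2])
for nm,(u,v),z in (('mug',(190,233),.08),('tin',(444.5,183),.06)): print(nm,ray(t,u,v,z)[:2])
for nm,c in (('strap l top-left',(328,382)),('strap l tr',(360,382)),('strap r',(462,385))): print(nm,ray(t,280+c[0]/3.1,125+c[1]/3.1,0.02)[:2])
print('blue cork',ray(t,280+99/3.1,125+226/3.1,.184)[:2]); print('oiler', ray(t,280+123/3.1,125+95/3.1,.1)[:2])
for c in ((52,343),(158,388),(28,400),(128,447)): print('purple',ray(t,280+c[0]/3.1,125+c[1]/3.1,.044)[:2])
E
```

```text
bl [ 0.6836 -0.2366] [ 0.6853 -0.2391]
br [ 0.6471 -0.3466] [ 0.6498 -0.3475]
lf [ 0.6172 -0.2131] [ 0.6178 -0.2185]
rf [ 0.5814 -0.3236] [ 0.5846 -0.3197]
yaw -18.49138316518888 o [ 0.62   -0.2759] res [0.002  0.001  0.0005 0.0021]
yaw -18.684653104347294 o [ 0.6221 -0.277 ] res [0.0031 0.0012 0.0049 0.0067]
yaw -18.58633252436877 o [ 0.621  -0.2764] res [0.0025 0.001  0.0027 0.0043]
cork top [ 0.50580581 -0.21792826]
top [361 191  25  27 435] [371.8183908  204.69425287]
side [316 210  24  35 488] [328.98360656 230.42827869]
side base near edge [ 0.50766942 -0.24451964] cork [ 0.5073809  -0.21916459]
mug [0.41305377 0.3164536 ]
tin [ 0.57270926 -0.43531989]
strap l top-left [ 0.37826394 -0.26189313]
strap l tr [ 0.37857805 -0.29304358]
strap r [ 0.37666836 -0.39213115]
blue cork [ 0.50177    -0.04088341]
oiler [ 0.6435681  -0.05982536]
purple [0.41156181 0.00672748]
purple [ 0.36941895 -0.09572763]
purple [0.35672431 0.02868453]
purple [ 0.31329348 -0.06750768]
```

Top (373,204)/side (329,230) is the green bottle, which is the one meant. Top (313,203) is the blue look-alike. The empty brown stall at top (392,163) is the target: the brown one at (319,157) holds the oil can, and the one at (310,250) is purple. Both crops confirm this.

The bottle is at about (0.507,-0.218). The stall is at about (0.6205,-0.276) with a yaw of -18.5°. The gripper body would overhang the bottle if I pushed with the pads, so I'll push with the outer back of the front finger, gripper open and jaws along the push direction.

```bash
python3 -m handwheel '{"offset":[[0.1,-0.5,0],[0.35,-1.4,0],[0.6,-2.4,0],[0.85,-3.4,0],[1.1,-4.4,0],[1.35,-5.4,0],[1.6,-6.4,0],[1.9,-7.4,0],[2.15,-8.4,0],[2.4,-9.2,0]],"roll":[-0.5,-1.3,-2.2,-3.1,-4,-4.9,-5.8,-6.7,-7.6,-8.5]}' 85
python3 -m handwheel '{"offset":[[0.3,-1,0],[0.55,-2,0],[0.8,-3,0],[1.05,-4,0],[1.3,-5,0],[1.55,-6,0],[1.8,-7,0],[2.1,-8,0],[2.3,-8.9,0],[2.44,-9.32,0]],"roll":[-0.9,-1.8,-2.7,-3.6,-4.5,-5.4,-6.3,-7.2,-8,-8.6]}'
python3 - <<'E'
from h import *
o=ctrl.get_obs();r=o['tool_rot'];print(o['t'],o['tool_pos'],r,np.degrees(2*np.arctan2(r[1],r[0])))
shot('side','pics/side1.png');shot('wrist','pics/wrist1.png')
E
```

```text
t: 1.15
tool_pos: [0.3124, 0.2165, 0.231]
tool_rot: [3.101, 0.505, 0.0]
contact_force: [0.4, -0.7, -0.7]
opening: 0.0852
t: 2.15
tool_pos: [0.41, -0.1571, 0.2309]
tool_rot: [3.01, -0.898, -0.001]
contact_force: [1.1, 0.9, -0.8]
opening: 0.0851
2.15 [ 0.41001067 -0.15712369  0.23092734] [ 3.01013813e+00 -8.97878337e-01 -1.01104298e-03] -33.21808076406817
```

View pics/side1.png

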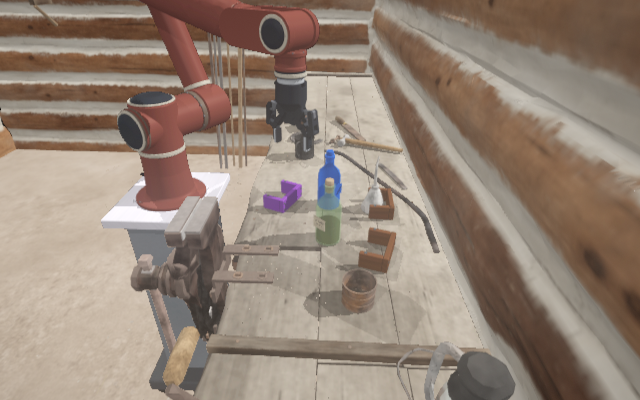

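View pics/wrist1.png

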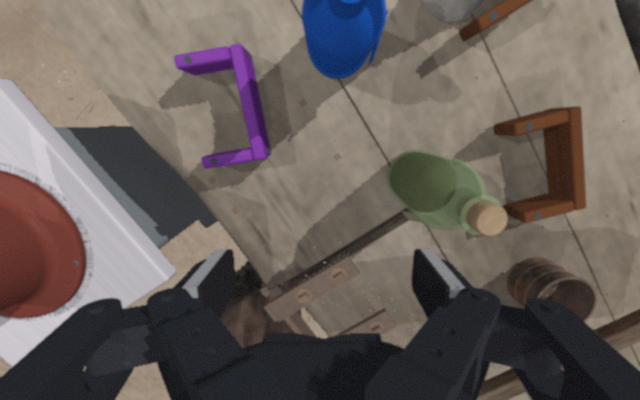

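```bash
python3 - <<'E'
from h import *
a=cv2.imread('pics/side1.png')[70:170,240:345]; cv2.imwrite('pics/c3.png',cv2.resize(a,None,fx=6,fy=6,interpolation=cv2.INTER_CUBIC))
import pickle
d=pickle.load(open('D0.pkl','rb'))['side'];p=np.array([.410,-.157,.231]);u=np.array([.839,-.545,0])
for z in (0,.013,.05,.073,.1):
  print(z,[((proj(d,p+u*k*.057+[0,0,z])-[240,70])*6).round() for k in (-1,0,1)])
E
```

```text
0 [array([208., 455.]), array([311., 486.]), array([420., 520.])]
0.013 [array([207., 427.]), array([310., 458.]), array([420., 491.])]
0.05 [array([203., 346.]), array([308., 375.]), array([420., 406.])]
0.073 [array([200., 293.]), array([307., 321.]), array([420., 351.])]
0.1 [array([197., 230.]), array([305., 257.]), array([420., 285.])]
```

View pics/c3.png

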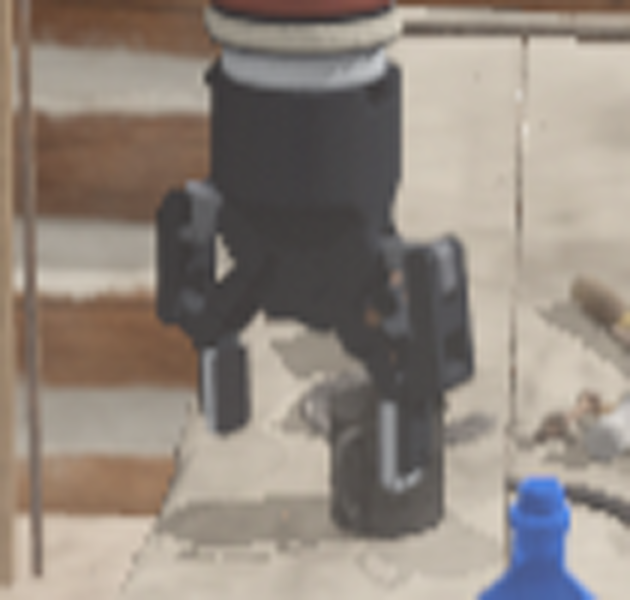

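```bash
python3 - <<'E'
from h import *
import pickle
d=shot('wrist','pics/wrist1b.png');o=ctrl.get_obs();p=o['tool_pos'];T=np.array(d['T'])
R=cv2.Rodrigues(o['tool_rot'])[0]
print('cam in tool',R.T@(T[:3,3]-p))
def tl(u,v,h): return (R.T@(ray(d,u,v,p[2]+h)-p)*1000).round(1)
for nm,u,v in (('padtipR',414,250),('padtipR2',434,250),('padbackR',466,290),('knR',480,291),('knR2',500,300),('knR3',530,300),('knL',165,290),('farR',570,325)):
  print(nm,[tl(u,v,h).tolist() for h in (.013,.03,.05,.07,.1)])
a=cv2.imread('pics/wrist1b.png')[230:400]; cv2.imwrite('pics/c4.png',cv2.resize(a,(800,212*1)))
a=cv2.imread('pics/wrist1b.png')[230:400,380:640]; cv2.imwrite('pics/c5.png',cv2.resize(a,None,fx=3,fy=3,interpolation=cv2.INTER_CUBIC))
E
```

```text
cam in tool [ 0.00087995 -0.06374075 -0.14164726]
padtipR [[43.2, -7.0, -13.1], [37.7, -14.5, -30.1], [31.1, -23.3, -50.0], [24.5, -32.1, -70.0], [14.6, -45.4, -100.0]]
padtipR2 [[52.6, -7.0, -13.1], [45.8, -14.5, -30.1], [37.7, -23.3, -50.1], [29.7, -32.1, -70.0], [17.6, -45.4, -100.0]]
padbackR [[70.2, 14.1, -13.1], [61.0, 3.8, -30.1], [50.2, -8.3, -50.1], [39.5, -20.4, -70.1], [23.3, -38.5, -100.0]]
knR [[77.0, 14.6, -13.1], [67.0, 4.3, -30.1], [55.1, -7.9, -50.1], [43.3, -20.1, -70.1], [25.5, -38.4, -100.0]]
knR2 [[87.5, 19.6, -13.1], [76.1, 8.6, -30.1], [62.6, -4.3, -50.1], [49.1, -17.3, -70.1], [28.9, -36.7, -100.0]]
knR3 [[102.2, 19.7, -13.2], [88.8, 8.6, -30.1], [73.1, -4.3, -50.1], [57.3, -17.3, -70.1], [33.7, -36.7, -100.0]]
knL [[-76.5, 13.8, -12.9], [-66.3, 3.5, -29.9], [-54.2, -8.5, -49.9], [-42.2, -20.6, -69.9], [-24.2, -38.6, -100.0]]
farR [[124.9, 34.0, -13.2], [108.5, 21.1, -30.2], [89.2, 5.9, -50.1], [70.0, -9.3, -70.1], [41.0, -32.1, -100.1]]
```

View pics/c5.png

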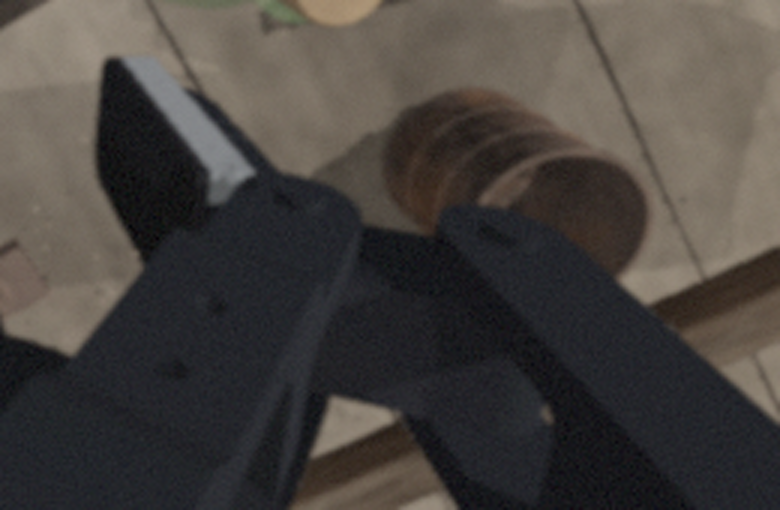

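```bash
python3 -m handwheel '{"offset":[[0.05,-0.3,0],[0.1,-0.6,0],[0.15,-0.9,0],[0.2,-1.2,0],[0.25,-1.5,0],[0.3,-1.8,0],[0.39,-2.06,0],[0.39,-2.06,0],[0.39,-2.06,0],[0.39,-2.06,0]],"roll":[1.2,2.5,3.8,5.1,6.4,7.7,9,10.3,11.6,12.9]}' 85
python3 -m handwheel '{"offset":[[0,0,0],[0,0,0],[0,0,0],[0,0,-0.5],[0,0,-1],[0,0,-1.5],[0,0,-2],[0,0,-2.4],[0,0,-2.4],[0,0,-2.4]],"roll":[1,2,3.1,3.1,3.1,3.1,3.1,3.1,3.1,3.1]}'
python3 - <<'E'
from h import *
o=ctrl.get_obs();r=o['tool_rot'];print(o['t'],o['tool_pos'],r,np.degrees(2*np.arctan2(r[1],r[0])))
shot('side','pics/side2.png');shot('top','pics/top2.png')
a=cv2.imread('pics/side2.png')[110:310,220:420];b=cv2.imread('pics/top2.png')[125:305,310:470]
cv2.imwrite('pics/side2c.png',cv2.resize(a,(560,560),interpolation=cv2.INTER_CUBIC));cv2.imwrite('pics/top2c.png',cv2.resize(b,None,fx=3,fy=3,interpolation=cv2.INTER_CUBIC))
E
```

```text
t: 3.3
tool_pos: [0.4257, -0.2355, 0.2312]
tool_rot: [-2.902, -1.202, -0.0]
contact_force: [0.5, -0.4, 0.3]
opening: 0.0852
t: 4.3
tool_pos: [0.4258, -0.236, 0.1355]
tool_rot: [-2.675, -1.647, -0.0]
contact_force: [0.3, 0.2, 1.1]
opening: 0.085
4.3 [ 0.42578902 -0.23602715  0.13553366] [-2.67513391e+00 -1.64662679e+00 -4.51619516e-05] -296.77286245678886
```

View pics/side2c.png

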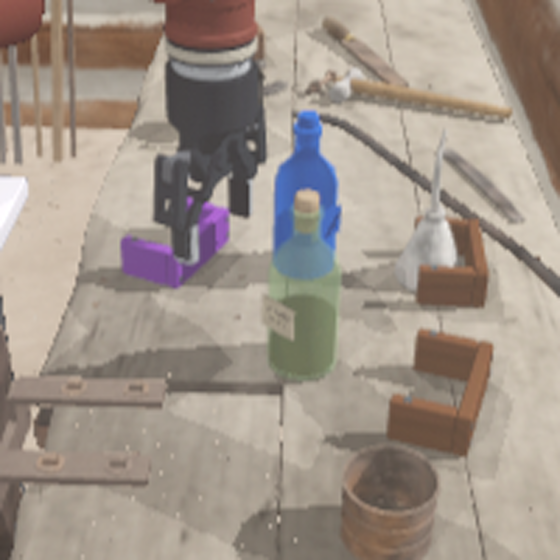

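View pics/top2c.png

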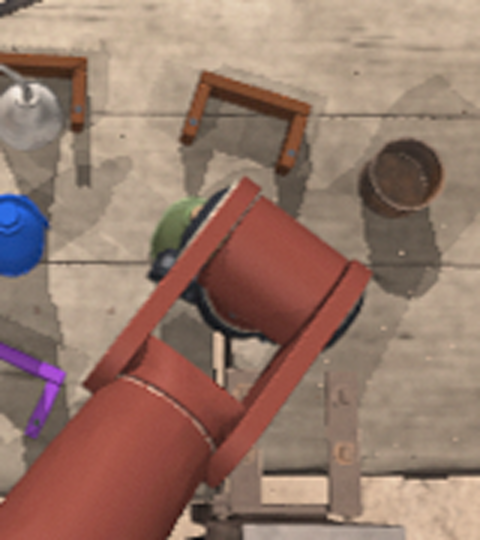

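The descent spot is free: the finger stands behind and to the right of the bottle, and the vise straps are clear. I'm lowering it now.

```bash
python3 -m handwheel '{"offset":[[0,-0.05,-0.5],[0,-0.08,-1],[0,-0.08,-1.5],[0,-0.08,-2],[0,-0.08,-2.4],[0,-0.08,-2.8],[0,-0.08,-3.1],[0,-0.08,-3.3],[0,-0.08,-3.4],[0,-0.08,-3.4]],"roll":[0,0,0,0,0,0,0,0,0,0]}' 
cat > look.py <<'E'
from h import *
import sys
n=sys.argv[1]
o=ctrl.get_obs();r=o['tool_rot'];print(o['t'],o['tool_pos'].round(4),np.degrees(2*np.arctan2(r[1],r[0]))%360-360, o['contact_force'].round(1))
d=shot('side',f'pics/s{n}.png')
a=cv2.imread(f'pics/s{n}.png')[150:310,270:430]; cv2.imwrite(f'pics/s{n}c.png',cv2.resize(a,(640,640),interpolation=cv2.INTER_CUBIC))
hsv=cv2.cvtColor(d['img'],cv2.COLOR_RGB2HSV)
# cork: bright tan above green; body mask green
m=cv2.inRange(hsv,(32,50,30),(85,255,255)); k,l,st,c=cv2.connectedComponentsWithStats(m);i=1+st[1:,4].argmax();print('green',st[i],c[i])
E
python3 look.py 3
```

```text
t: 5.4
tool_pos: [0.4258, -0.2401, -0.0007]
tool_rot: [-2.677, -1.645, 0.0]
contact_force: [0.6, -0.0, 0.6]
opening: 0.085
5.4 [ 0.4258 -0.2401 -0.0007] -296.86536866383165 [ 0.6 -0.   0.6]
green [316 212  24  33 509] [328.95874263 230.26915521]
```

View pics/s3c.png

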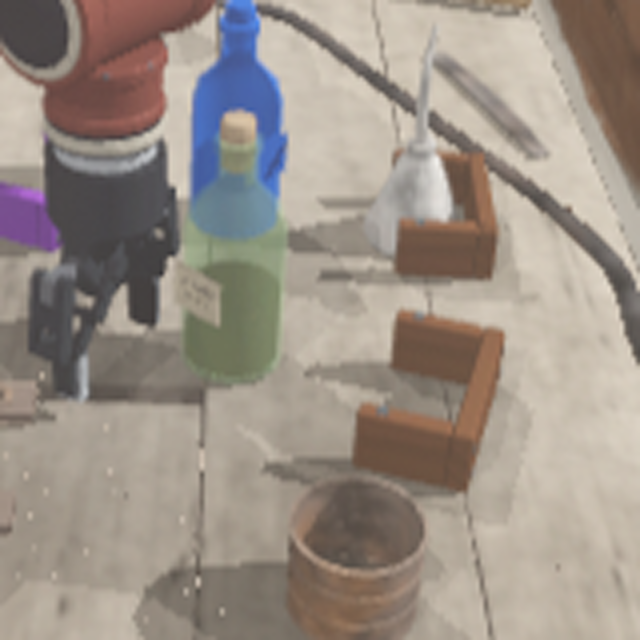

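```bash
python3 -m handwheel '{"offset":[[0.07,-0.035,0],[0.14,-0.07,0],[0.21,-0.105,0],[0.28,-0.14,0],[0.35,-0.175,0],[0.42,-0.21,0],[0.49,-0.245,0],[0.56,-0.28,0],[0.6,-0.3,0],[0.6,-0.3,0]],"roll":[0,0,0,0,0,0,0,0,0,0]}' 
python3 look.py 4
```

```text
t: 6.45
tool_pos: [0.4499, -0.2522, -0.0008]
tool_rot: [2.677, 1.644, 0.0]
contact_force: [-1.0, 1.0, -0.2]
opening: 0.0849
6.45 [ 0.4499 -0.2522 -0.0008] -296.87087319551574 [-1.   1.  -0.2]
green [320 215  24  31 507] [332.88757396 231.22485207]
```

View pics/s4c.png

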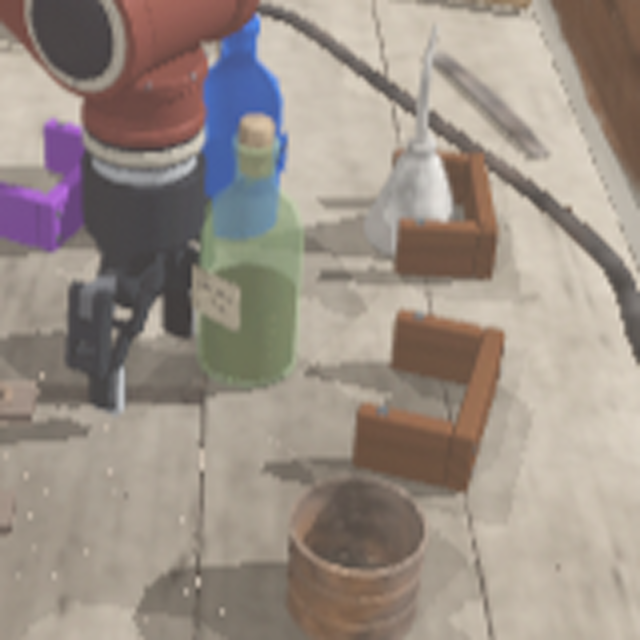

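```bash
cat > bt.py <<'E'
from h import *
import sys,pickle
s=pickle.load(open('D0.pkl','rb'))['side']
a=np.radians(-18.5);f=np.array([np.cos(a),np.sin(a)]);l=np.array([-f[1],f[0]]);o=np.array([.6205,-.276])
for A in zip(*[iter(map(float,sys.argv[1:]))]*2):
    p=ray(s,270+A[0]/4-.4,150+A[1]/4-.4,.184)[:2]; print(p.round(4),'stall',((p-o)@f).round(4),((p-o)@l).round(4))
E
python3 bt.py 238 118 257 123
```

```text
[ 0.5068 -0.2151] stall -0.1271 0.0217
[ 0.5186 -0.2209] stall -0.1141 0.0199
```

```bash
python3 -m handwheel '{"offset":[[-0.12,0.06,0],[-0.24,0.12,0],[-0.3,0.2,0],[-0.3,0.3,0],[-0.28,0.4,0],[-0.24,0.5,0],[-0.24,0.5,0],[-0.24,0.5,0],[-0.24,0.5,0],[-0.24,0.5,0]],"roll":[0,0,-0.5,-1,-1.5,-1.85,-1.85,-1.85,-1.85,-1.85]}' 
python3 -m handwheel '{"offset":[[0.08,-0.06,0],[0.16,-0.12,0],[0.24,-0.18,0],[0.32,-0.25,0],[0.4,-0.31,0],[0.48,-0.38,0],[0.56,-0.44,0],[0.64,-0.5,0],[0.7,-0.55,0],[0.7,-0.55,0]],"roll":[0,0,0,0,0,0,0,0,0,0]}' 
python3 look.py 5
```

```text
t: 7.5
tool_pos: [0.4401, -0.2323, -0.0006]
tool_rot: [2.823, 1.378, 0.0]
contact_force: [-0.0, -0.5, -0.1]
opening: 0.0851
t: 8.5
tool_pos: [0.4686, -0.2545, -0.0005]
tool_rot: [2.823, 1.378, 0.001]
contact_force: [-1.1, 0.7, -1.1]
opening: 0.0849
8.5 [ 0.4686 -0.2545 -0.0005] -307.97664533171644 [-1.1  0.7 -1.1]
green [328 219  25  31 500] [341.942 235.088]
```

View pics/s5c.png

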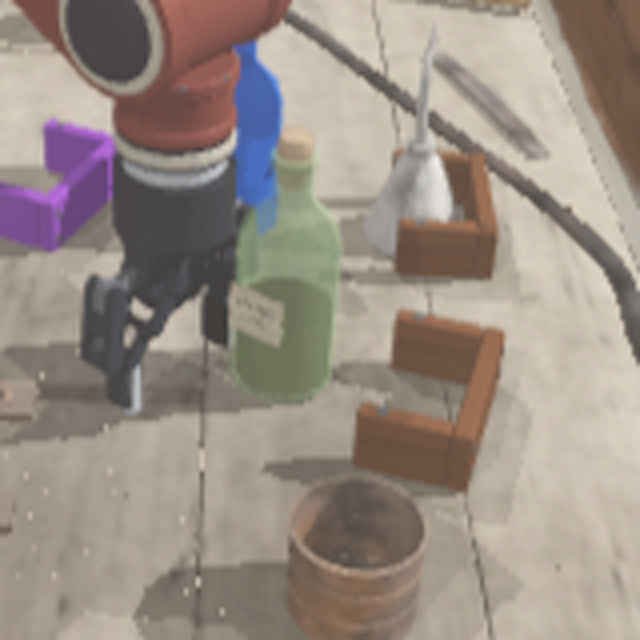

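```bash
python3 bt.py 295 136; python3 - <<'E'
from h import *
d=shot('top','pics/t5.png');a=cv2.imread('pics/t5.png')[125:305,310:470];cv2.imwrite('pics/t5c.png',cv2.resize(a,None,fx=3.3,fy=3.3,interpolation=cv2.INTER_CUBIC))
E
```

```text
[ 0.5415 -0.2363] stall -0.0875 0.0126
```

View pics/t5c.png

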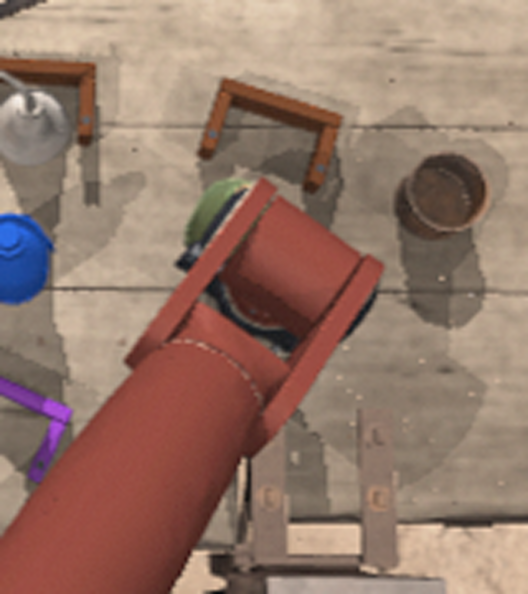

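```bash
python3 -m handwheel '{"offset":[[0.07,-0.05,0],[0.14,-0.11,0],[0.21,-0.16,0],[0.28,-0.22,0],[0.35,-0.27,0],[0.42,-0.33,0],[0.48,-0.38,0],[0.53,-0.42,0],[0.53,-0.42,0],[0.53,-0.42,0]],"roll":[0,0,0,0,0,0,0,0,0,0]}' 
python3 look.py 6
```

```text
t: 9.6
tool_pos: [0.4895, -0.2711, -0.0007]
tool_rot: [2.823, 1.377, 0.0]
contact_force: [0.5, 0.2, -0.1]
opening: 0.0847
9.6 [ 0.4895 -0.2711 -0.0007] -307.9818450999445 [ 0.5  0.2 -0.1]
green [337 207  25  47 599] [349.14023372 236.43238731]
```

View pics/s6c.png

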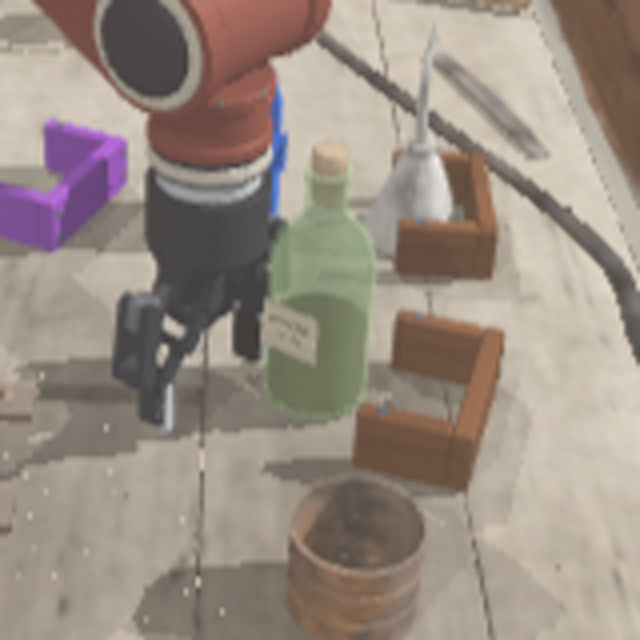

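```bash
python3 bt.py 330 149; python3 -m handwheel '{"offset":[[-0.12,0.09,0],[-0.25,0.18,0],[-0.28,0.1,0],[-0.28,-0.05,0],[-0.25,-0.2,0],[-0.15,-0.32,0],[-0.05,-0.43,0],[0,-0.43,0],[0,-0.43,0],[0,-0.43,0]],"roll":[0,0,0.6,1.3,2,2.7,3.25,3.25,3.25,3.25]}' 
python3 look.py 7
```

```text
[ 0.562  -0.2513] stall -0.0633 0.0049
t: 10.65
tool_pos: [0.489, -0.2877, -0.0008]
tool_rot: [-2.549, -1.835, 0.0]
contact_force: [0.7, 0.0, -0.4]
opening: 0.0849
10.65 [ 0.489  -0.2877 -0.0008] -288.5067614918864 [ 0.7  0.  -0.4]
green [337 220  25  34 529] [350.16635161 238.96408318]
```

View pics/s7c.png

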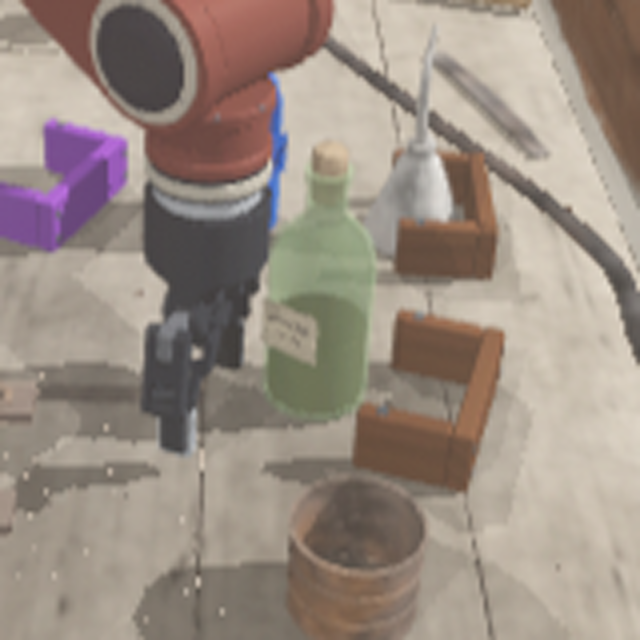

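```bash
python3 -m handwheel '{"offset":[[0.11,-0.04,0],[0.22,-0.08,0],[0.33,-0.11,0],[0.44,-0.15,0],[0.55,-0.19,0],[0.66,-0.23,0],[0.77,-0.27,0],[0.87,-0.3,0],[0.95,-0.33,0],[0.95,-0.33,0]],"roll":[0,0,0,0,0,0,0,0,0,0]}' 
python3 look.py 8
```

```text
t: 11.7
tool_pos: [0.5279, -0.3016, -0.0006]
tool_rot: [2.549, 1.836, 0.0]
contact_force: [-0.7, -0.4, -1.5]
opening: 0.0848
11.7 [ 0.5279 -0.3016 -0.0006] -288.4688521022364 [-0.7 -0.4 -1.5]
green [348 224  26  32 469] [361.65031983 240.01279318]
```

View pics/s8c.png

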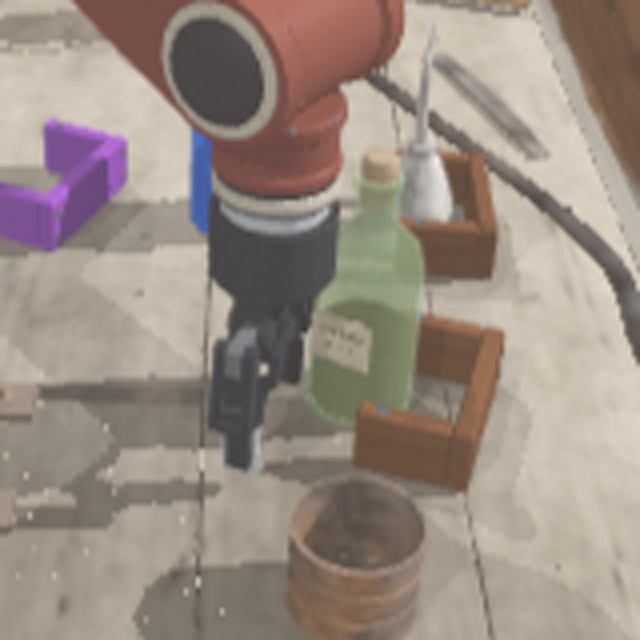

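```bash
python3 bt.py 381 157; python3 -m handwheel '{"offset":[[0.08,-0.03,0],[0.16,-0.05,0],[0.24,-0.08,0],[0.32,-0.11,0],[0.4,-0.13,0],[0.48,-0.16,0],[0.56,-0.19,0],[0.6,-0.2,0],[0.64,-0.21,0],[0.64,-0.21,0]],"roll":[0,0,0,0,0,0,0,0,0,0]}' 
python3 look.py 9
```

```text
[ 0.5919 -0.2593] stall -0.0324 0.0067
t: 12.75
tool_pos: [0.5532, -0.3098, -0.0007]
tool_rot: [2.549, 1.836, 0.0]
contact_force: [-1.5, 0.2, -0.4]
opening: 0.0845
12.75 [ 0.5532 -0.3098 -0.0007] -288.4704947477276 [-1.5  0.2 -0.4]
green [358 227  27  27 403] [373.07940447 240.57320099]
```

View pics/s9c.png

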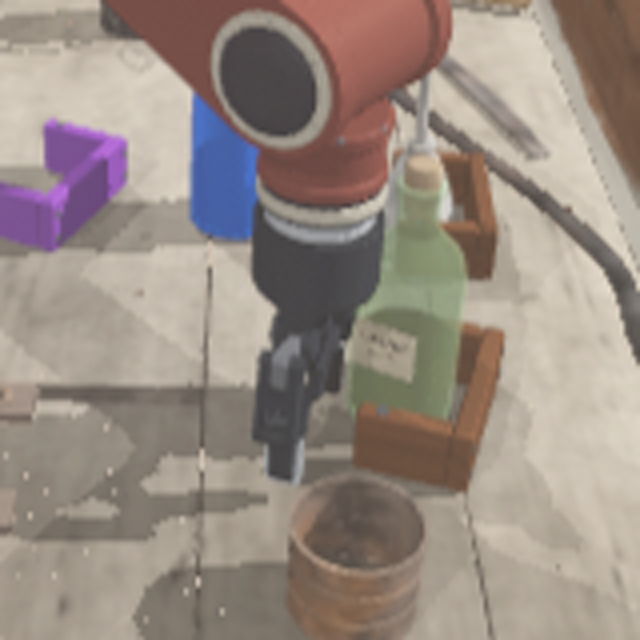

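```bash
python3 bt.py 424 163; python3 -m handwheel '{"offset":[[0.02,-0.01,0],[0.04,-0.01,0],[0.06,-0.02,0],[0.07,-0.02,0],[0.08,-0.03,0],[0.09,-0.03,0],[0.1,-0.03,0],[0.1,-0.03,0],[0.1,-0.03,0],[0.1,-0.03,0]],"roll":[0,0,0,0,0,0,0,0,0,0]}' 
python3 look.py 10
```

```text
[ 0.6167 -0.2651] stall -0.007 0.0091
t: 13.8
tool_pos: [0.5569, -0.3109, -0.0007]
tool_rot: [2.549, 1.836, 0.0]
contact_force: [-1.1, -0.1, -0.4]
opening: 0.0849
13.8 [ 0.5569 -0.3109 -0.0007] -288.4729080743894 [-1.1 -0.1 -0.4]
green [359 227  27  28 404] [374.60148515 240.92326733]
```

View pics/s10c.png

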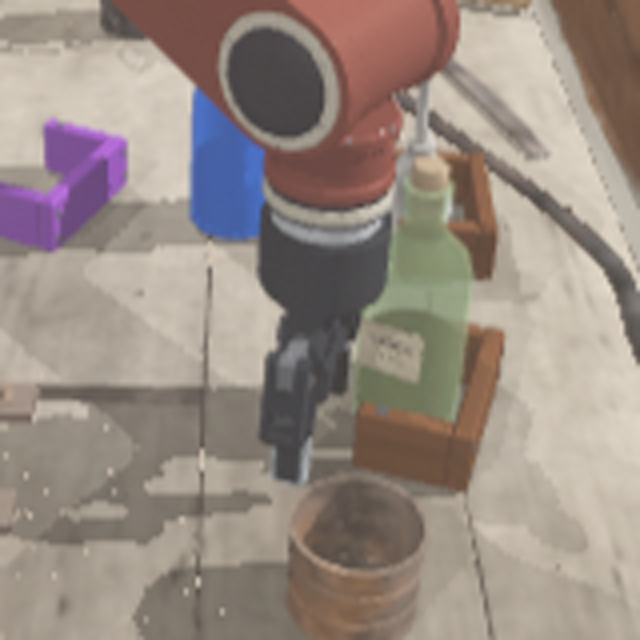

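```bash
python3 -m handwheel '{"offset":[[0.01,0,0],[0.02,-0.01,0],[0.03,-0.01,0],[0.04,-0.01,0],[0.05,-0.02,0],[0.06,-0.02,0],[0.07,-0.02,0],[0.08,-0.03,0],[0.08,-0.03,0],[0.08,-0.03,0]],"roll":[0,0,0,0,0,0,0,0,0,0]}' 
python3 look.py 11
```

```text
t: 14.85
tool_pos: [0.5602, -0.3121, -0.0007]
tool_rot: [2.549, 1.836, 0.0]
contact_force: [-1.3, 0.6, -0.3]
opening: 0.0854
14.85 [ 0.5602 -0.3121 -0.0007] -288.47241879500064 [-1.3  0.6 -0.3]
green [360 227  28  28 398] [376.04271357 240.96733668]
```

View pics/s11c.png

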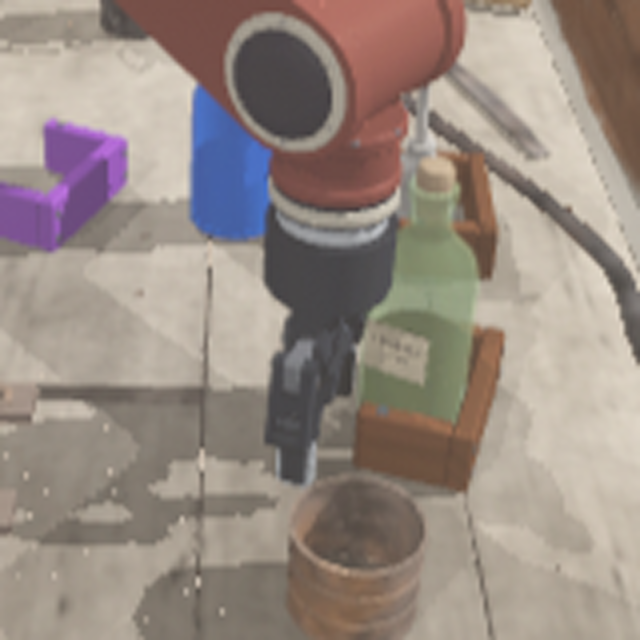

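```bash
python3 bt.py 436 165; python3 -m handwheel '{"offset":[[0.01,0,0],[0.02,-0.01,0],[0.03,-0.01,0],[0.04,-0.01,0],[0.05,-0.02,0],[0.06,-0.02,0],[0.06,-0.02,0],[0.06,-0.02,0],[0.06,-0.02,0],[0.06,-0.02,0]],"roll":[0,0,0,0,0,0,0,0,0,0]}' 
python3 look.py 12
```

```text
[ 0.6236 -0.2671] stall 0.0001 0.0094
t: 15.9
tool_pos: [0.5625, -0.3129, -0.0007]
tool_rot: [2.549, 1.836, 0.0]
contact_force: [-1.4, 0.2, 0.3]
opening: 0.0849
15.9 [ 0.5625 -0.3129 -0.0007] -288.47350555980086 [-1.4  0.2  0.3]
green [361 227  28  28 392] [376.91836735 241.14030612]
```

View pics/s12c.png

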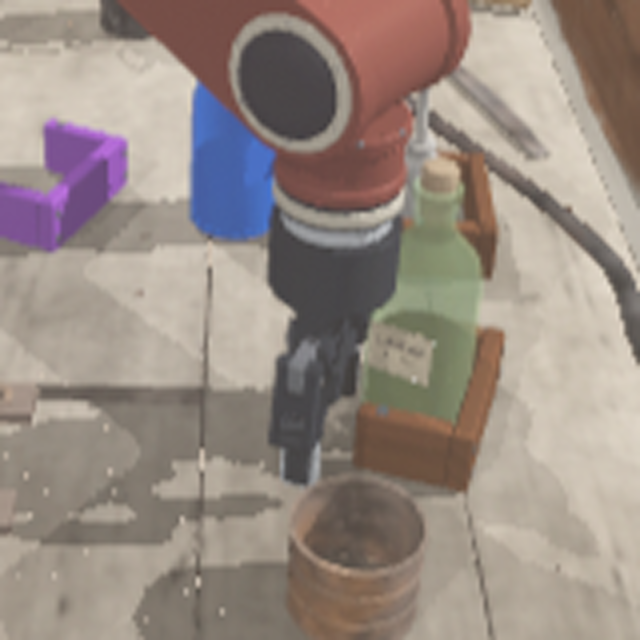

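```bash
python3 -m handwheel '{"offset":[[-0.05,0.02,0],[-0.15,0.05,0],[-0.3,0.1,0],[-0.5,0.17,0],[-0.8,0.27,0],[-1.1,0.37,0],[-1.4,0.47,0],[-1.6,0.53,0],[-1.6,0.53,0],[-1.6,0.53,0]],"roll":[0,0,0,0,0,0,0,0,0,0]}' 
python3 look.py 13
```

```text
t: 16.95
tool_pos: [0.4986, -0.2919, -0.0005]
tool_rot: [2.549, 1.835, 0.0]
contact_force: [0.4, 0.3, -0.4]
opening: 0.0853
16.95 [ 0.4986 -0.2919 -0.0005] -288.48388926664927 [ 0.4  0.3 -0.4]
green [361 227  28  28 396] [376.88888889 241.0479798 ]
```

View pics/s13c.png

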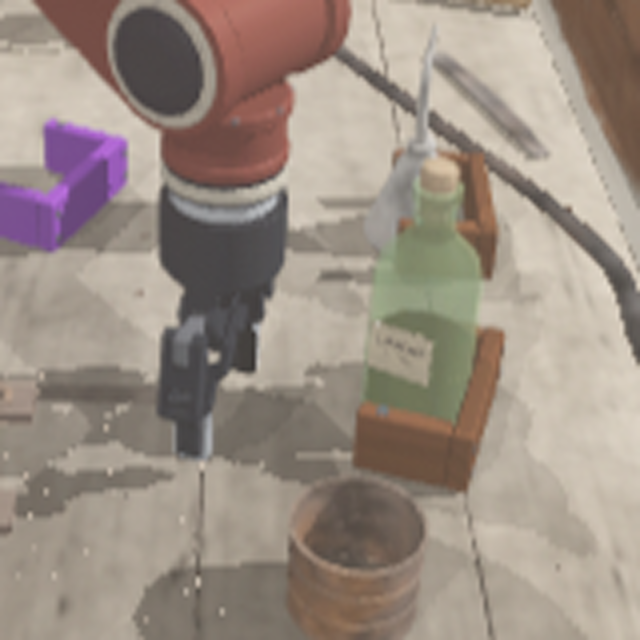

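```bash
python3 -m handwheel '{"offset":[[0,0,0.6],[0,0,1.5],[0,0,2.5],[0,0,3.5],[0,0,4.5],[0,0,5.5],[0,0,6.3],[-0.5,0.6,6.3],[-1.1,1.4,6.3],[-1.7,2.3,6.3]],"roll":[0,0,0,0,0,0,0,0,0,0]}' 
python3 -m handwheel '{"offset":[[-0.2,1,0],[-0.4,2,0],[-0.6,3,0],[-0.6,4,0],[-0.6,5,0],[-0.6,6,0],[-0.6,7,0],[-0.6,7.5,0],[-0.6,7.5,0],[-0.6,7.5,0]],"roll":[0,0,0,0,0,0,0,0,0,0]}' 
python3 look.py 14; python3 - <<'E'
from h import *
import pickle
d=shot('top','pics/t14.png');I=cv2.imread('pics/t14.png');a=I[130:220,350:440];cv2.imwrite('pics/t14c.png',cv2.resize(a,(630,630),interpolation=cv2.INTER_CUBIC))
cv2.imwrite('pics/diff14.png',cv2.absdiff(I,cv2.imread('pics/top0.png'))[100:300,150:500])
E
```

```text
t: 18.0
tool_pos: [0.4303, -0.1994, 0.252]
tool_rot: [2.549, 1.834, 0.001]
contact_force: [-0.1, 0.5, 0.8]
opening: 0.0849
t: 19.0
tool_pos: [0.4068, 0.1003, 0.2516]
tool_rot: [2.548, 1.837, -0.0]
contact_force: [0.1, -0.4, 0.3]
opening: 0.085
19.0 [0.4068 0.1003 0.2516] -288.39985401582123 [ 0.1 -0.4  0.3]
green [361 226  28  29 396] [376.99494949 240.84343434]
```

View pics/t14c.png

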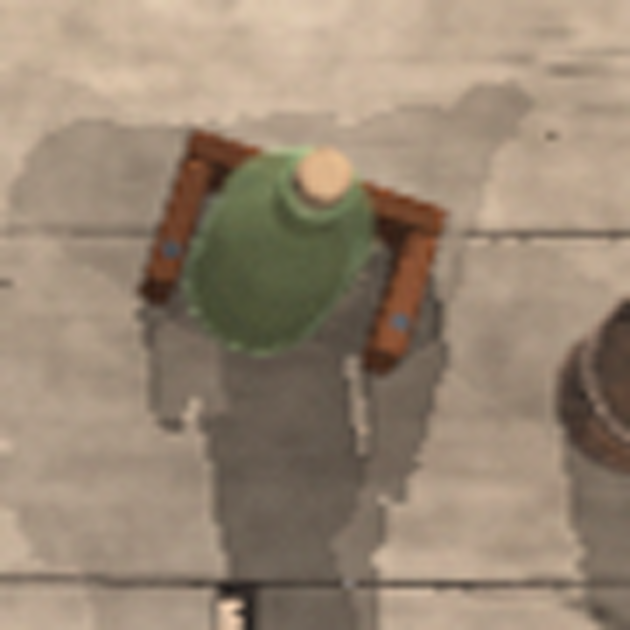

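View pics/s14c.png

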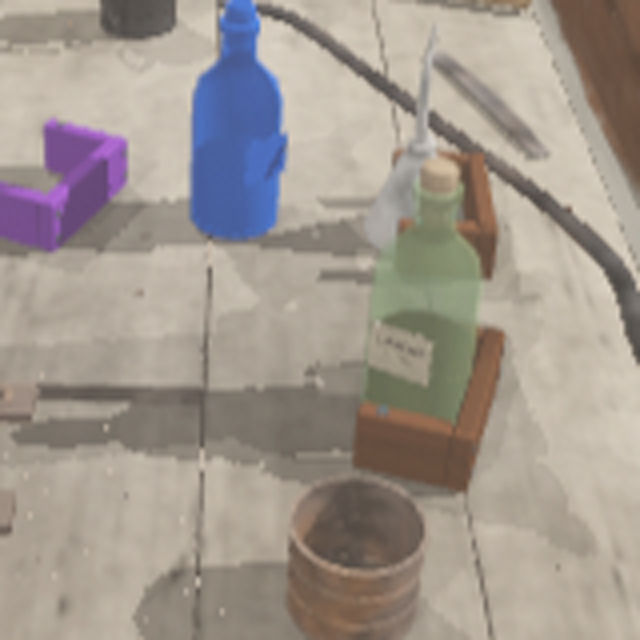

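View pics/diff14.png

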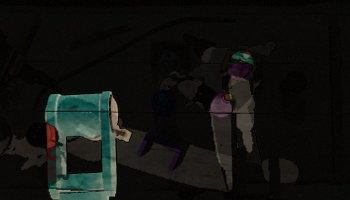

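```bash
python3 bt.py 440 167; python3 - <<'E'
from h import *
import pickle
t=pickle.load(open('D0.pkl','rb'))['top']
a=np.radians(-18.5);f=np.array([np.cos(a),np.sin(a)]);l=np.array([-f[1],f[0]]);o=np.array([.6200,-.276])
p=ray(t,325.5/7-.5+350,176.5/7-.5+130,.184)[:2];print(p,(p-o)@f,(p-o)@l)
E
```

```text
[ 0.6257 -0.2693] stall 0.0028 0.008
[ 0.62434957 -0.2703976 ] 0.002347128327785503 0.00669302612122937
```

```bash
python3 -c "
from station import ctrl
print(ctrl.finish_job())"
```

```text
the job is handed in; nothing more can be done
None
```

I pushed the green bottle into the empty brown stall in three straight legs and then small steps, low down, with the front side of one open finger. I then backed off, lifted clear and handed in at about 19 s.

- **Bottle position:** in the stall's frame, the top view puts it at x ≈ +2 mm, y ≈ +7 mm and the side view at x ≈ +3 mm, y ≈ +8 mm. Both are within the limits. Touching the back board would be at x = +1 mm, so it stands at or almost at the board. The 1–2 mm left over is camera error.
- **Upright and at rest:** it did not shift or lean when I released it, and I saw no tilt in any picture on the way. I had no direct tilt measurement.
- **Contact with the back board:** the force reading never rose above about 2 N, so only the pictures show that it reached the board.
- **Finger contact:** the upper finger link, about 14 mm out and about 40–50 mm above the bench, probably touched the bottle before the lower pad did. That is somewhat higher than the recommended 35 mm.
- **Other objects:** the final top view shows no change in the oil can or the rusty tin. The arm partly hid the mug in that view, but the path stayed clear of it and the side view showed it standing.

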